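# Lock a leather mould in the bayonet press

### The job

Slide the leather mould on its carriage into the green press until it is fully home against the yellow stop. Then push the red lever down against its spring, hold it down while you turn it a quarter clockwise, and let go so that it clicks up into its notch and keeps the mould clamped. Leave everything else on the bench where it is.

Things in the scene. Friction and masses are not known exactly. Their poses are not given: they have to be found in the camera images.
- press: Green hand press fixed to the bench. Origin on the bench under the vertical spindle axis; +x is the way the carriage slides in, z up. Two steel columns at x = 0, y = +/-80 mm carry a green beam (84 mm in x, 204 mm in y, z 140 to 165 mm) with a brass bayonet collar on it, to z = 204 mm. A round foot, 64 mm across, hangs below the beam, its underside at z = 66 mm while the lever is up.
- stop (a point): Middle of the foot of the near face of the yellow end stop (16 mm high), at x = +45 mm, y = 0 of the press, on the bench, axes as the press. The channel leading to it, flat on the bench, is 96 mm wide between steel rails 12 mm high (press x -60 to +45 mm) with a mouth flaring to about 120 mm wide at press x = -96 mm.
- carriage_grip (a point): Centre of the upright dark wooden handle of the loose mould carriage (about 0.45 kg): handle 40 (x) x 22 (y) mm, z 15 to 67 mm above the bench, so this point is 41 mm up. Axes: x along the carriage towards the mould, z up. Home against the stop, this point is at x = -105 mm, y = 0 (+/-3 mm play) of the press, its x along the press x. It starts outside the mouth, roughly in line with the channel.
- mould_top (a point): Centre of the top of the mould on the carriage, 105 mm ahead (+x) of the handle's centre, 55 mm above the bench; brown leather with a white top plate, 80 x 78 mm, axes as the carriage. The grey board under it all is 180 x 90 x 15 mm, slides on the bench, and reaches from 135 mm behind this point to 45 mm ahead of it.
- cup (a point): Centre of the floor of the round red cup at the end of the red lever on top of the press: 60 mm wide inside, 68 outside, rim 15 mm above this point. It is 100 mm from the spindle axis, 240 mm above the bench while up. It starts at about +y of the press and is at +x when locked. Shut fingers fit in it, to push the lever down and sweep it round without grasping.
- ram (a joint): How far spindle and lever are pushed down, m: 0 up, 0.028 at the lower stop. A spring pushes up with 4 N at 0 to 10 N at the bottom; with the mould beneath, the sprung foot meets it at 0.011 and adds 2 N rising to 7 N. The lever can turn only when this is over 0.022 (hold it at 0.025). Clicked home it stands at about 0.016.
- lever (a joint): Turn of the lever about the spindle, rad, growing clockwise seen from above: starts at 0 to 0.08, quarter turn 1.57, end stop 1.65. It turns easily (about 1 N at the cup) when pushed down far enough, and not otherwise. From about 1.47 on the pins may rise into the notch when let go, and then hold it there.
- foot (a joint): How far the sprung pressing foot is pushed up towards the spindle by the mould, m: 0 when it presses on nothing, about 0.005 when the press is locked on the mould.
- mug: White mug, 80 mm wide, 95 mm high. Bystander; origin under its centre.
- wood_block: Wooden block 110 x 60 x 50 mm. Bystander; origin under its centre.
- rivet_box: Blue box with white band 90 x 60 x 30 mm. Bystander; origin under its centre.
- nail_box: Cardboard and red box 80 x 55 x 26 mm. Bystander; origin under its centre.
- screwdriver: Red-handled screwdriver 200 mm long, lying. Bystander.
- tape_roll: Black roll of tape 90 mm across, 30 mm high. Bystander; origin under its centre.
- wax_jar: Amber jar with white lid 72 mm across, 70 mm high. Bystander; origin under its centre.
Mind the look-alikes: they are no part of the job. Of the things that look like the part that bears carriage_grip, the largest one is meant.

How it is judged (in metres and radians):
On the way:
1. the mould carriage is fully home against the stop while the lever is still up (x of carriage_grip in the frame of press between -0.111 and -0.098 m and y of carriage_grip in the frame of press between -0.012 and 0.012 m and angle between the x axis of carriage_grip and the x axis of press, either way round below 0.12 rad and angle between carriage_grip's own z axis and vertical below 0.1 rad and value of joint ram below 0.006 m), for 0.2 s.
At the end, for the whole second after the job is handed in: The carriage is home in the press (handle centre within 6 mm of home along the channel, 12 mm across, 0.12 rad), the lever is turned past 1.42 rad and has risen into its notch (ram between 12 and 19.5 mm down), the foot is pressed up more than 2 mm by the mould, and the lever is at rest (x of carriage_grip in the frame of press between -0.111 and -0.098 m and y of carriage_grip in the frame of press between -0.012 and 0.012 m and angle between the x axis of carriage_grip and the x axis of press, either way round below 0.12 rad and angle between carriage_grip's own z axis and vertical below 0.1 rad and value of joint lever above 1.42 rad and value of joint ram between 0.012 and 0.0195 m and value of joint foot above 0.002 m and velocity of joint lever between -0.05 and 0.05 rad/s); the robot touches nothing.
It fails at once if a bystander is moved more than 30 mm (distance of any of mug, wood_block, rivet_box, nail_box, screwdriver, tape_roll, wax_jar from where it was at the start of the episode above 0.03 m).
It also fails if it takes over 64 s, if anything falls off the work surface, if the arm or the gripper's body presses on something with over 40 N, if the wrist force passes 120 N, or if a joint passes its speed limit or range.

### The arm

A 6-joint arm with a two-finger parallel gripper is mounted at the origin on the work surface. World frame = base frame: x ahead of the robot, y to its left, z up, the work surface at z = 0. Lengths are in mm, angles in rad, forces in N, time in s.
With the tool pointing down it reaches from about 425 to 950 mm from the base axis. Payload 14.7 kg.
Tool frame: the origin (TCP) lies on the centre line of the jaws, within the pads' length; the fingertips stand 11 mm ahead of it and the grasp point (between the pads) lies 8 mm behind it; z points along the fingers, y is the line along which they close (so a half turn about z gives the same grasp; the last joint's range is limited). The gripper opens to 85 mm and grips with 20 to 120 N. Pads are 22 mm wide; open, the fingers measure 114 mm over their backs; the gripper's body (76 mm by 85 mm) begins 54 mm behind the grasp point. The pads swing forward as they close: fully open they stand 13 mm farther back than shut.
Start: joints at [-1.375, 0.48, 1.596, -0, 1.065, -0.047], TCP at [156.291, -630.924, 242.297] pointing down, gripper open.
Joint ranges: [-2.75, 2.75], [-0.82, 2.05], [0.23, 2.67], [-1.56, 4.7], [0.09, 2.69], [-2.92, 2.92]. Speed limits (rad/s): [1.89, 1.89, 2.39, 3.01, 3.01, 3.01].

### API

Orientations are given as a 3x3 rotation matrix whose columns are the frame's x, y, z axes.
In Python, from plant import sensors, eyes, job gives the robot as it stands.
- The arm moves only by the tool servo_tool, never from a script. Its argument "increments" is a list of rows, each a list of 3 entries, a list of its own where there are three numbers: the opening, from 0 (shut) to 1 (fully open), then the shift along the world's x, y, z in m, then the turn about the world's z in rad. In form: [[gripper, [tx, ty, tz], turn], ...]. A call has 1 to 10 rows; each row shifts and turns the commanded pose from where the row before left it; what a row does not reach is not made up. A row lasts 1/8 s, in which the tool goes at most 62.5 mm and 10.7 degrees, less where a joint would pass 70% of its speed; a pose out of reach is approached as far as the arm can. A call is refused whole if a number of a shift passes 0.0625 or a number of a turn 0.188, either way. A call with a gripper value outside its range is refused whole. The fingers move at their own pace and stop on an object; "squeeze" is the grip in N (left out, the last holds). Time passes only in rows, so rows that do not move let the fingers close. It gives the time, the measured TCP pose, the force, the opening and the grip force at its end, in the units of the state.
- sensors.get_obs(): the state, without advancing time (a new reading comes with each control period).
- eyes.capture(name): name is "side" or "top"; returns a dict with "color" (480x640x3 uint8, blue, green, red), "fx", "fy", "cx", "cy" (pixels), "rvec" (rotation vector, rad) and "tvec" (3), from world to camera coordinates, as OpenCV has them. Camera axes: x right, y down, z forward; pixel columns grow to the right and rows downward; lengths in mm; the calibration is good to about 2 mm. A picture is of the moment at which its call begins. There is no depth.
- job.finish_job(): hands the job in; it is judged then, once.
The state is a dict: "clock": time; "joint_pos": joint angles; "qd": joint speeds; "joint_efforts": joint torques, N m; "tcp_pos": TCP position; "ee_rot": TCP orientation; "ft_force": force on the tool from outside, world axes, zero at the start; "moment": the same for the moment, N m; "finger_gap": finger opening in mm; "gripper_force": force on a finger pad.
Only numpy, scipy, OpenCV 4.12 (cv2) and the standard library are available. Lean on these libraries where they do the work, as an engineer would, in place of code of your own. Each camera call takes 0.05 s, during which the arm holds its last target. There are 200 camera calls.

## Working session

There is one attempt and no reset: what is moved stays moved. The work goes in short steps, Python scripts to look and compute and a tool call to move; the robot and the scene stay as the last step left them, time stands still between calls to the robot, and variables do not carry over. Pictures are saved under pics/ and viewed, at most 10 in all, crops included, and the job is handed in when it is done.

Besides the shell and the picture viewer there is one more tool, called after ">>>" as a command line: name --argument value ..., lists and objects as JSON in quotes. servo_tool: Moves the arm, as the interface text tells. Its arguments: {"type":"object","properties":{"increments":{"type":"array","items":{"type":"array"}},"squeeze":{"type":"number"}},"required":["increments"]}

```bash
mkdir -p pics; cat > h.py <<'E'
import numpy as np, cv2
from plant import sensors, eyes, job
def cap(n):
    d=eyes.capture(n); return d
def ray(d,u,v,z):
    R=cv2.Rodrigues(np.array(d['rvec'],float))[0]; t=np.array(d['tvec'],float).ravel()
    c=-R.T@t; r=R.T@np.array([(u-d['cx'])/d['fx'],(v-d['cy'])/d['fy'],1.])
    return c+r*(z-c[2])/r[2]
def proj(d,p):
    R=cv2.Rodrigues(np.array(d['rvec'],float))[0]; q=R@np.array(p,float)+np.array(d['tvec'],float).ravel()
    return np.array([d['fx']*q[0]/q[2]+d['cx'],d['fy']*q[1]/q[2]+d['cy']])
E
python3 - <<'E'
from h import *
import pickle
for n in('side','top'):
    d=cap(n); cv2.imwrite(f'pics/{n}0.png',d['color']); pickle.dump(d,open(n+'0.pkl','wb'))
    R=cv2.Rodrigues(np.array(d['rvec'],float))[0]; print(n,(-R.T@np.array(d['tvec']).ravel()).round())
print(sensors.get_obs())
E
```

```text
side [ 890. -277. 1186.]
top [ 443.   -6. 1296.]
{'clock': 0.1, 'joint_pos': array([-1.37458422e+00,  4.80781059e-01,  1.59677885e+00,  1.54604086e-05,
        1.06511035e+00, -4.66056844e-02]), 'qd': array([-9.16496954e-05, -1.97084247e-03, -2.06393026e-03, -9.06622579e-05,
        1.03097591e-03,  1.27805590e-03]), 'joint_efforts': array([ 1.73200820e-03, -9.52252722e+01, -4.31042147e+01,  4.74793308e-05,
        5.25235722e-03, -2.47171994e-05]), 'tcp_pos': array([ 156.23978846, -630.58995431,  241.74075087]), 'ee_rot': array([[ 9.70666133e-01,  2.40431320e-01, -1.96819994e-04],
       [ 2.40431392e-01, -9.70665557e-01,  1.05956911e-03],
       [ 6.37072106e-05, -1.07580956e-03, -9.99999419e-01]]), 'ft_force': array([ 0.36276359,  0.48041683, -0.9190391 ]), 'moment': array([ 0.00439474, -0.04656731,  0.03039165]), 'gripper_force': 0.0, 'finger_gap': 85.51793427518925}
```

View pics/top0.png

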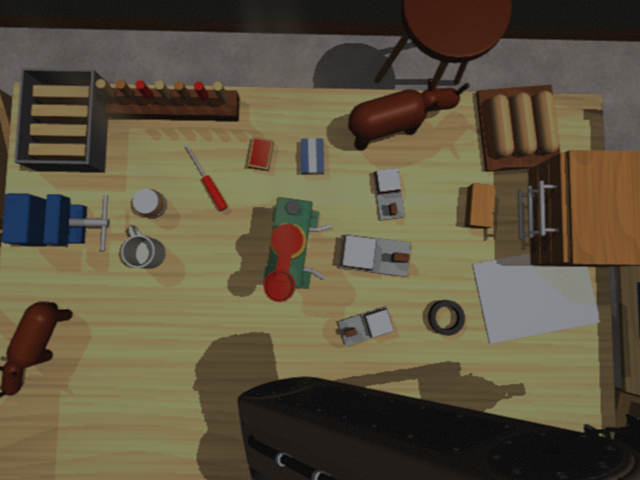

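View pics/side0.png

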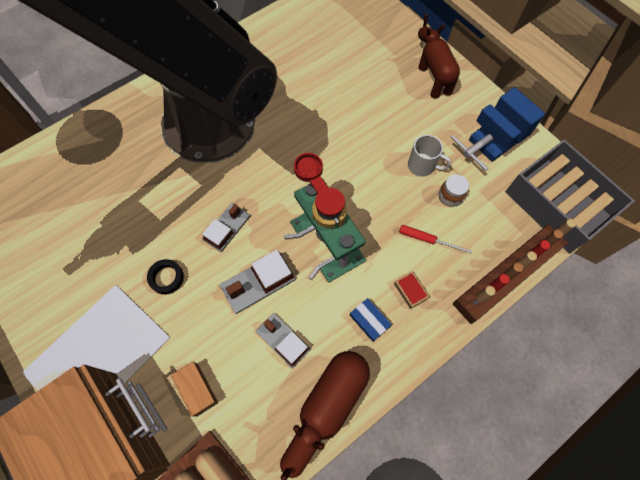

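The top view shows three carriages: the large one (375,255), and small ones at (390,195) and (366,326). The large one fits: it is the largest and lies in line with the mouth. The press is at (290,240) and the cup at (279,286). I'll confirm with one crop and measure at the same time.

```bash
cat > m.py <<'E'
from h import *
import pickle
T=pickle.load(open('top0.pkl','rb'));S=pickle.load(open('side0.pkl','rb'))
def comp(d,mask,win,n=2):
    x0,y0,x1,y1=win; m=np.zeros(mask.shape,np.uint8); m[y0:y1,x0:x1]=mask[y0:y1,x0:x1]
    k,l,s,c=cv2.connectedComponentsWithStats(m.astype(np.uint8))
    o=sorted(range(1,k),key=lambda i:-s[i,4])[:n]; return [(c[i],s[i,4],l==i) for i in o]
def hsv(d): return cv2.cvtColor(d['color'],cv2.COLOR_BGR2HSV).astype(int)
for d,w,n in((T,(335,225,415,285),'top'),(S,(215,240,300,315),'side')):
    h=hsv(d); H,Sa,V=h[...,0],h[...,1],h[...,2]
    for nm,m,z in(('white',(Sa<30)&(V>165),55),('brown',(Sa>70)&(V<130)&((H<15)|(H>170)),67)):
        for c,a,mk in comp(d,m,w):
            r=cv2.minAreaRect(np.argwhere(mk)[:,::-1].astype(np.float32))
            pts=np.array([ray(d,u,v,z) for u,v in cv2.boxPoints(r)])
            print(n,nm,a,np.round(c),ray(d,*r[0],z).round(1),'cor',pts[:,:2].round().tolist())
for d,w,n in((T,(255,190,330,310),'top'),(S,(280,140,375,290),'side')):
    h=hsv(d); H,Sa,V=h[...,0],h[...,1],h[...,2]
    for nm,m,z in(('green',(H>45)&(H<85)&(Sa>70)&(V>40),165),('red',((H<6)|(H>174))&(Sa>150)&(V>80),255)):
        for c,a,mk in comp(d,m,w):
            r=cv2.minAreaRect(np.argwhere(mk)[:,::-1].astype(np.float32))
            pts=np.array([ray(d,u,v,z) for u,v in cv2.boxPoints(r)])
            print(n,nm,a,np.round(c),ray(d,*r[0],z).round(1),'cor',pts[:,:2].round().tolist())
A=cv2.resize(T['color'][180:340,250:420],None,fx=3.4,fy=3.4,interpolation=2)
B=cv2.resize(S['color'][140:320,200:380],None,fx=3,fy=3,interpolation=2)
a=cv2.resize(A,(400,376),interpolation=2); b=cv2.resize(B,(400,400),interpolation=2)
im=np.zeros((400,800,3),np.uint8); im[:376,:400]=a; im[:,400:]=b
im=cv2.convertScaleAbs(im,alpha=1.3); cv2.imwrite('pics/crop.png',im)
E
python3 m.py
```

```text
top brown 136 [400. 257.] [ 505.  -230.6   67. ] cor [[515.0, -211.0], [515.0, -251.0], [495.0, -251.0], [495.0, -211.0]]
top brown 6 [368. 269.] [ 473.8 -149.6   67. ] cor [[474.0, -156.0], [474.0, -156.0], [474.0, -143.0], [474.0, -143.0]]
side white 805 [271. 268.] [ 516.7 -131.2   55. ] cor [[476.0, -164.0], [483.0, -88.0], [557.0, -99.0], [549.0, -173.0]]
side white 20 [217. 241.] [ 373.  -199.5   55. ] cor [[365.0, -202.0], [373.0, -192.0], [380.0, -197.0], [373.0, -207.0]]
side brown 196 [235. 289.] [ 512.4 -236.1   67. ] cor [[494.0, -253.0], [498.0, -215.0], [531.0, -219.0], [527.0, -257.0]]
side brown 183 [273. 282.] [ 531.9 -136.9   67. ] cor [[488.0, -173.0], [497.0, -90.0], [575.0, -101.0], [566.0, -182.0]]
top green 781 [296. 215.] [589.   27.1 165. ] cor [[559.0, 81.0], [637.0, 68.0], [619.0, -28.0], [541.0, -13.0]]
top green 394 [299. 271.] [465.4  18.2 165. ] cor [[500.0, 48.0], [510.0, 8.0], [431.0, -12.0], [421.0, 29.0]]
top red 1636 [283. 262.] [480.6  51.2 255. ] cor [[405.0, 94.0], [566.0, 72.0], [557.0, 8.0], [396.0, 30.0]]
side green 2016 [330. 237.] [552.6  16.1 165. ] cor [[427.0, -33.0], [431.0, 101.0], [673.0, 63.0], [663.0, -61.0]]
side red 1334 [319. 185.] [484.7  45.7 255. ] cor [[397.0, 25.0], [398.0, 94.0], [569.0, 66.0], [566.0, 0.0]]
```

View pics/crop.png

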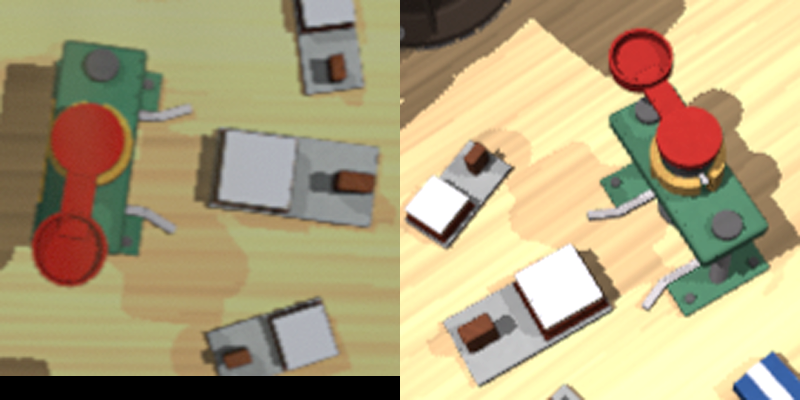

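The crop confirms the large carriage, with its mould towards the press mouth; the cup is at top (279,286) and side (308,167). Next I'll refine the press axis from the beam corners and the cup, and the carriage from its white plate and handle.

```bash
cat > m2.py <<'E'
from m import *
print('-----')
tp=lambda x,y:(250+x/400*170-.0,180+y/400*170); sp=lambda x,y:(200+(x-400)/400*180,140+y/400*180)
for nm,p,z in(('beam far',(766,232),165),('far nearX',(700,257),165),('near left',(611,108),165)): print('S',nm,ray(S,*sp(*p),z).round(1))
for nm,p,z in(('b1',(64,42),165),('b2',(147,47),165),('b3',(133,211),165),('b4 ',(38,216),165),('m1',(190,108),12),('m2',(174,231),12),('e1',(160,74),5),('rail1 start',(141,118),12),('rail2 start',(129,211),12)): print('T',nm,ray(T,*tp(*p),z).round(1))
for nm,p,z in(('m1',(589,216),12),('m2',(647,307),12)): print('S',nm,ray(S,*sp(*p),z).round(1))
print('cup S',ray(S,*sp(641,59),255).round(1),'T',ray(T,*tp(69,250),255).round(1))
for d,w,s in((T,(335,225,380,285),0),):
    h=hsv(d);m=(h[...,1]<45)&(h[...,2]>145)
    for c,a,mk in comp(d,m,w):
        r=cv2.minAreaRect(np.argwhere(mk)[:,::-1].astype(np.float32)); print('Twhite',a,ray(d,*r[0],55).round(1),[ray(d,u,v,55)[:2].round().tolist() for u,v in cv2.boxPoints(r)])
# board corners top, z=15
for p in((211,207),(375,227),(378,147),(222,128)): print('T board?',ray(T,*tp(*p),15).round(1))
for p in((482,384),(445,325),(612,308)): print('S board',ray(S,*sp(*p),15).round(1))
for p in((458,327),(485,312),(497,326),(470,342)): print('S handle top',ray(S,*sp(*p),67).round(1))
for p in((335,171),(375,172),(374,187),(335,186)): print('T handle top',ray(T,*tp(*p),67).round(1))
E
python3 m2.py | sed '1,/-----/d'
```

```text
S beam far [640.4  63.5 165. ]
S far nearX [619.9  -9.5 165. ]
S near left [421.4  22.  165. ]
T b1 [632.  72. 165.]
T b2 [628.6  -9.6 165. ]
T b3 [467.5   1.2 165. ]
T b4  [461.1  93.  165. ]
T m1 [586. -59.  12.]
T m2 [449.6 -43.3  12. ]
T e1 [624.5 -25.1   5. ]
T rail1 start [573.9  -4.8  12. ]
T rail2 start [470.7   6.6  12. ]
S m1 [454.7 -43.8  12. ]
S m2 [590.6 -58.3  12. ]
cup S [435.6  54.4 255. ] T [430.   56.8 255. ]
Twhite 3 [ 547.3 -161.9   55. ] [[547.0, -164.0], [547.0, -164.0], [547.0, -159.0], [547.0, -159.0]]
Twhite 2 [ 481.6 -151.    55. ] [[482.0, -152.0], [482.0, -152.0], [482.0, -150.0], [482.0, -150.0]]
T board? [476.6 -83.5  15. ]
T board? [ 457.6 -264.5   15. ]
T board? [ 546.  -267.9   15. ]
T board? [564.1 -94.6  15. ]
S board [ 549.4 -264.8   15. ]
S board [ 464.6 -259.9   15. ]
S board [567.2 -92.3  15. ]
S handle top [ 494.4 -250.4   67. ]
S handle top [ 498.2 -216.6   67. ]
S handle top [ 520.  -215.1   67. ]
S handle top [ 517.  -249.4   67. ]
T handle top [ 515.5 -211.5   67. ]
T handle top [ 515.2 -254.1   67. ]
T handle top [ 499.3 -253.    67. ]
T handle top [ 499.6 -211.5   67. ]
```

```bash
cat > m3.py <<'E'
from m import *
print('-----')
h=hsv(T); g=((h[...,0]>45)&(h[...,0]<85)&(h[...,1]>70)&(h[...,2]>40))
def fit(rows,side):
    P=[]
    for r in rows:
        c=np.where(g[r,262:325])[0]+262
        P.append(ray(T,c.max()+.5 if side else c.min()-.5,r,165)[:2])
    P=np.array(P,np.float32); v=cv2.fitLine(P,cv2.DIST_HUBER,0,.01,.01).ravel(); 
    v=v*np.sign([v[0],v[0],1,1]); res=(P-v[2:])@np.array([-v[1],v[0]])
    print(side,'dir',np.arctan2(v[1],v[0]).round(3),'y at x=527',(v[3]+(527-v[2])*v[1]/v[0]).round(1),'res',res.std().round(2),P[[0,-1]].round())
fit(list(range(234,266)),1); fit(list(range(203,212))+list(range(236,266)),1); fit(range(202,266),0)
tp=lambda x,y:(250+x/400*170,180+y/400*170); sp=lambda x,y:(200+(x-400)/400*180,140+y/400*180)
print('far bolt T',ray(T,*tp(101,66),172).round(1),'S',ray(S,*sp(727,224),172).round(1))
c=S['color'][150:290,280:380]; c=cv2.resize(c,None,fx=4.2,fy=4.2,interpolation=2); 
c2=cv2.resize(T['color'][190:310,255:345],None,fx=4.2,fy=4.2,interpolation=2)
E
python3 m3.py | sed '1,/-----/d'
```

```text
Traceback (most recent call last):
  File "m3.py", line 12, in <module>
    fit(list(range(234,266)),1); fit(list(range(203,212))+list(range(236,266)),1); fit(range(202,266),0)
    ~~~^^^^^^^^^^^^^^^^^^^^^^^^
  File "m3.py", line 8, in fit
    P.append(ray(T,c.max()+.5 if side else c.min()-.5,r,165)[:2])
                   ~~~~~^^
ValueError: zero-size array to reduction operation maximum which has no identity
```

```bash
sed -i 's/\[...,1\]>70)&(h\[...,2\]>40))$/[...,1]>60)\&(h[...,2]>25))/; s/        P.append/        if len(c)<3: continue\n        P.append/' m3.py; python3 m3.py | sed '1,/-----/d'
```

```text
1 dir -0.113 y at x=527 3.2 res 0.65 [[512.   4.]
 [478.   8.]]
1 dir -0.123 y at x=527 2.8 res 3.04 [[621.  -7.]
 [478.   8.]]
0 dir -0.092 y at x=527 84.6 res 23.69 [[622.  73.]
 [477.  90.]]
far bolt T [607.8  34.9 172. ] S [610.1  34.3 172. ]
```

>>> servo_tool --increments '[[1, [0.035, 0.0398, 0], 0.122], [1, [0.035, 0.0398, 0], 0.122], [1, [0.035, 0.0398, 0], 0.122], [1, [0.035, 0.0398, 0], 0.122], [1, [0.035, 0.0398, 0], 0.122], [1, [0.035, 0.0398, 0], 0.122], [1, [0.035, 0.0398, 0], 0.122], [1, [0.035, 0.0398, 0], 0.122], [1, [0.035, 0.0398, 0], 0.122], [1, [0.035, 0.0398, 0], 0.122]]' --squeeze 30

```text
clock: 1.35
tcp_pos: [507.2, -231.4, 242.2]
ee_rot: [[0.104, 0.995, -0.0], [0.995, -0.104, 0.0], [0.0, -0.0, -1.0]]
ft_force: [-0.1, -0.3, -1.0]
finger_gap: 85.1
gripper_force: 0.0
```

>>> servo_tool --increments '[[1, [-0.001, -0.001, -0.05], 0], [1, [0, 0, -0.05], 0], [1, [0, 0, -0.05], 0], [1, [0, 0, -0.034], 0], [1, [0, 0, -0.02], 0], [1, [0, 0, 0], 0]]'

```text
clock: 2.1
tcp_pos: [504.2, -233.3, 36.8]
ee_rot: [[0.108, 0.994, -0.003], [0.994, -0.108, 0.002], [0.001, -0.003, -1.0]]
ft_force: [0.6, -0.3, 0.2]
finger_gap: 85.5
gripper_force: 0.0
```

>>> servo_tool --increments '[[0, [0, 0, 0], 0], [0, [0, 0, 0], 0], [0, [0, 0, 0], 0], [0, [0, 0, 0], 0], [0, [0, 0, 0], 0], [0, [0, 0, 0], 0]]'

```text
clock: 2.85
tcp_pos: [505.6, -234.1, 39.0]
ee_rot: [[0.108, 0.994, 0.001], [0.994, -0.108, -0.0], [-0.0, 0.001, -1.0]]
ft_force: [-1.2, 0.4, 7.9]
finger_gap: 21.7
gripper_force: 30.0
```

```bash
python3 - <<'E'
from h import *
d=cap('side'); cv2.imwrite('pics/s1.png',cv2.resize(d['color'][130:340,180:400],None,fx=2.8,fy=2.8,interpolation=2)); o=sensors.get_obs(); print(o['tcp_pos'],o['finger_gap'],o['gripper_force'])
E
```

```text
[ 505.65391018 -234.0920322    38.97357852] 21.452261148379964 30.047642290592194
```

View pics/s1.png

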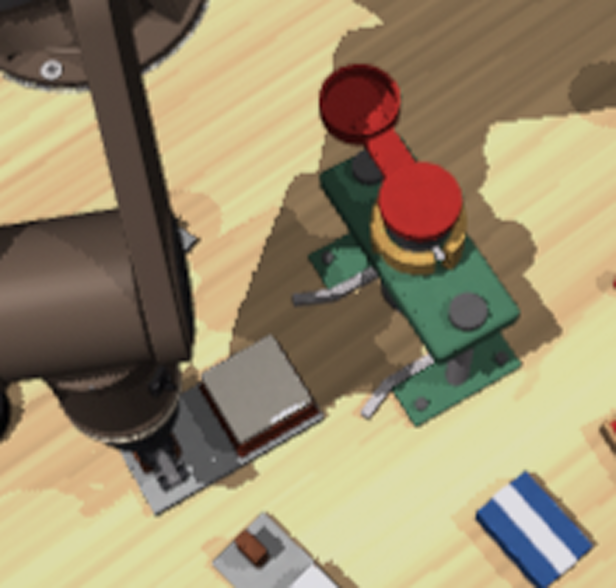

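Grasped (gap 21.5 mm). The picture shows the gripper on the handle at (165,460), with the mouth tips at (300,300) and (370,410). Next I'll shift about 8 mm sideways and advance to just inside the mouth.

>>> servo_tool --increments '[[0, [-0.004, 0.005, 0.001], -0.007], [0, [-0.002, 0.015, 0], 0], [0, [0.001, 0.0155, 0], 0], [0, [0.0015, 0.013, 0], 0], [0, [0.0015, 0.013, 0], 0], [0, [0, 0, 0], 0]]'

```text
clock: 3.65
tcp_pos: [503.4, -171.2, 39.3]
ee_rot: [[0.113, 0.994, -0.0], [0.994, -0.113, 0.0], [0.0, -0.0, -1.0]]
ft_force: [0.6, 1.7, -3.1]
finger_gap: 21.5
gripper_force: 29.6
```

```bash
python3 - <<'E'
from h import *
o=sensors.get_obs(); p=o['tcp_pos'];q=p[:2]-[530,44]; print(p,q@[.115,.993],q@[-.993,.115],o['ft_force'])
a=cap('side')['color'][150:310,220:380];b=cap('top')['color'][180:320,250:410]
cv2.imwrite('pics/s2.png',np.hstack([cv2.resize(a,(400,400),interpolation=2),cv2.resize(b,(400,400),interpolation=2)]))
E
```

```text
[ 503.40763631 -171.20161029   39.25476243] -216.75332084457128 1.6580319630545797 [ 0.56985261  1.67319157 -3.11071732]
```

View pics/s2.png

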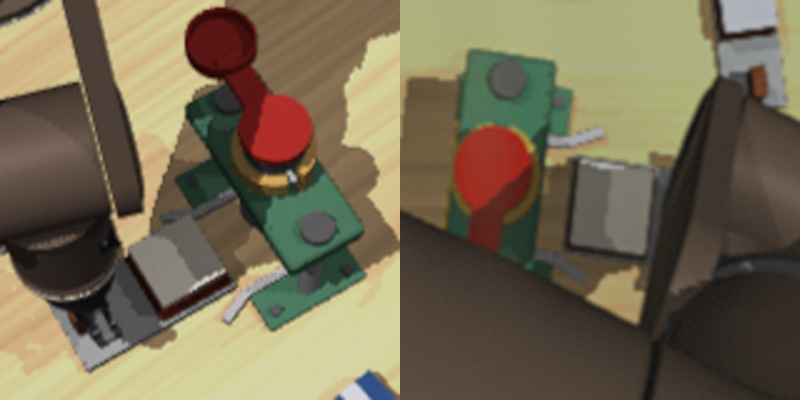

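The mould is centred in the mouth (top crop: tips at rows 132 and 275, mould edges at 157 and 248), and forces are low. I'll advance.

>>> servo_tool --increments '[[0, [0.003, 0.013, 0], 0], [0, [0.0025, 0.013, 0], 0], [0, [0.0015, 0.013, 0], 0], [0, [0.0015, 0.013, 0], 0], [0, [0, 0, 0], 0]]'

```text
clock: 4.38
tcp_pos: [511.8, -119.3, 39.3]
ee_rot: [[0.113, 0.994, -0.0], [0.994, -0.113, 0.0], [0.0, -0.0, -1.0]]
ft_force: [-0.1, -0.2, -2.3]
finger_gap: 21.7
gripper_force: 29.6
```

>>> servo_tool --increments '[[0, [0.0015, 0.0125, 0], 0], [0, [0.0015, 0.0125, 0], 0], [0, [0.0015, 0.0125, 0], 0], [0, [0.001, 0.01, 0], 0], [0, [0, 0, 0], 0]]'

```text
clock: 5.0
tcp_pos: [517.3, -72.1, 39.3]
ee_rot: [[0.114, 0.994, -0.0], [0.994, -0.114, 0.0], [0.0, -0.0, -1.0]]
ft_force: [-0.4, 1.7, -2.7]
finger_gap: 21.3
gripper_force: 29.6
```

>>> servo_tool --increments '[[0, [0.0005, 0.004, 0], 0], [0, [0.0005, 0.003, 0], 0], [0, [0.0003, 0.002, 0], 0], [0, [0, 0, 0], 0]]'

```text
clock: 5.5
tcp_pos: [518.6, -63.9, 39.3]
ee_rot: [[0.115, 0.993, 0.0], [0.993, -0.115, 0.0], [0.0, -0.0, -1.0]]
ft_force: [0.5, 0.3, -4.4]
finger_gap: 21.6
gripper_force: 29.6
```

>>> servo_tool --increments '[[0, [0.0002, 0.0015, 0], 0], [0, [0, 0, 0], 0]]'

```text
clock: 5.75
tcp_pos: [518.8, -62.4, 39.3]
ee_rot: [[0.115, 0.993, 0.0], [0.993, -0.115, 0.0], [0.0, 0.0, -1.0]]
ft_force: [0.8, 0.4, -2.7]
finger_gap: 21.6
gripper_force: 29.6
```

>>> servo_tool --increments '[[0, [0.0002, 0.0015, 0], 0], [0, [0, 0, 0], 0]]'

```text
clock: 6.0
tcp_pos: [519.0, -60.8, 39.3]
ee_rot: [[0.115, 0.993, 0.0], [0.993, -0.115, 0.0], [0.0, 0.0, -1.0]]
ft_force: [0.0, 0.9, -3.9]
finger_gap: 21.4
gripper_force: 29.6
```

>>> servo_tool --increments '[[0, [0.0002, 0.0015, 0], 0], [0, [0, 0, 0], 0]]'

```text
clock: 6.25
tcp_pos: [518.9, -60.1, 39.4]
ee_rot: [[0.115, 0.993, -0.0], [0.993, -0.115, -0.001], [-0.001, -0.0, -1.0]]
ft_force: [-3.9, -11.7, 0.6]
finger_gap: 21.5
gripper_force: 30.1
```

Contact at the stop where expected (−11.7 N). I'll release and lift.

>>> servo_tool --increments '[[0, [0, -0.001, 0], 0], [0.6, [0, 0, 0], 0], [0.6, [0, 0, 0], 0], [0.6, [0, 0, 0], 0], [0.6, [0, 0, 0.03], 0], [0.6, [0, 0, 0.05], 0], [0, [0, 0, 0.06], 0], [0, [0, 0, 0.06], 0], [0, [0, 0, 0.06], 0], [0, [0, 0, 0], 0]]'

```text
clock: 7.5
tcp_pos: [521.4, -60.7, 304.0]
ee_rot: [[0.115, 0.993, 0.008], [0.993, -0.115, -0.001], [-0.0, 0.008, -1.0]]
ft_force: [-0.4, -0.2, 0.2]
finger_gap: 0.1
gripper_force: 0.0
```

```bash
python3 - <<'E'
from h import *
o=sensors.get_obs(); print(o['tcp_pos'],o['ft_force'],o['finger_gap'])
a=cap('side')['color'][120:320,210:410]
cv2.imwrite('pics/s3.png',cv2.resize(a,(600,600),interpolation=2))
E
```

```text
[521.35681912 -60.70861715 304.02132334] [-0.39697639 -0.18882943  0.22733162] 0.09286934550064177
```

View pics/s3.png

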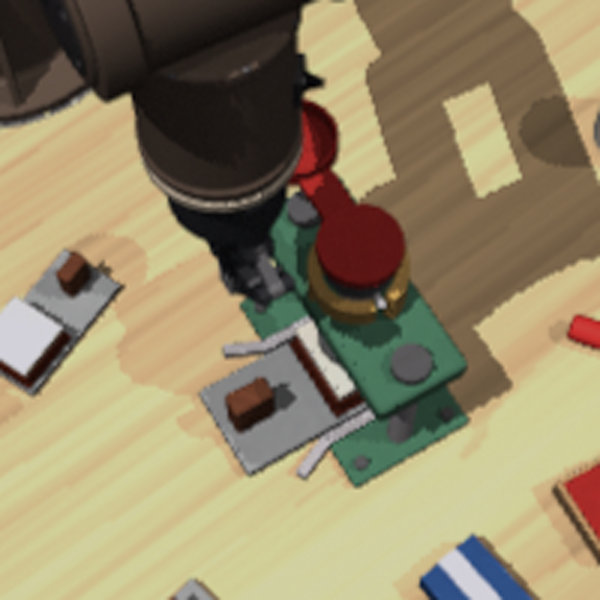

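```bash
python3 - <<'E'
from h import *
d=cap('side')
for u,v,z in((251,395,67),(202,397,15),(252,472,15)):
    p=ray(d,210+u/3,120+v/3,z); q=p[:2]-[530,44]; print(p.round(1),q@[.115,.993],q@[-.993,.115])
E
```

```text
[521. -61.  67.] -105.26427627136538 -3.111646402223999
[478.7 -86.8  15. ] -135.73658354666276 35.916910049555646
[562.2 -93.1  15. ] -132.47095463904057 -47.70302951532746
```

>>> servo_tool --increments '[[0, [-0.023, 0.029, 0], 0], [0, [-0.023, 0.029, 0], 0], [0, [-0.023, 0.029, 0], 0], [0, [-0.02, 0.028, 0], 0], [0, [0, 0, -0.01], 0], [0, [0, 0, 0], 0]]'

```text
clock: 8.35
tcp_pos: [429.6, 54.4, 287.8]
ee_rot: [[0.114, 0.993, -0.003], [0.993, -0.114, -0.0], [-0.001, -0.003, -1.0]]
ft_force: [0.1, 1.1, -0.2]
finger_gap: -0.3
gripper_force: 0.0
```

>>> servo_tool --increments '[[0, [0.001, 0.001, -0.02], 0], [0, [0, 0, -0.01], 0], [0, [0, 0, -0.004], 0], [0, [0, 0, -0.003], 0], [0, [0, 0, 0], 0]]'

```text
clock: 8.98
tcp_pos: [431.3, 55.5, 252.4]
ee_rot: [[0.115, 0.993, 0.0], [0.993, -0.115, 0.0], [0.0, 0.0, -1.0]]
ft_force: [-0.6, -0.2, -0.3]
finger_gap: 0.2
gripper_force: 0.0
```

>>> servo_tool --increments '[[0, [0, 0, -0.004], 0], [0, [0, 0, -0.004], 0], [0, [0, 0, 0], 0]]'

```text
clock: 9.35
tcp_pos: [431.5, 55.6, 244.4]
ee_rot: [[0.115, 0.993, 0.001], [0.993, -0.115, 0.0], [0.0, 0.001, -1.0]]
ft_force: [0.4, 0.1, 5.1]
finger_gap: -0.3
gripper_force: 2.7
```

>>> servo_tool --increments '[[0, [0, 0, -0.004], 0], [0, [0, 0, -0.004], 0], [0, [0, 0, -0.004], 0], [0, [0, 0, -0.004], 0], [0, [0, 0, -0.002], 0], [0, [0, 0, 0], 0]]'

```text
clock: 10.1
tcp_pos: [431.6, 55.6, 226.8]
ee_rot: [[0.115, 0.993, 0.001], [0.993, -0.115, 0.0], [0.0, 0.001, -1.0]]
ft_force: [-1.5, -1.2, 14.2]
finger_gap: 0.1
gripper_force: 7.4
```

>>> servo_tool --increments '[[0, [0, 0, -0.001], 0], [0, [0.003, 0.0157, 0], 0], [0, [0.0055, 0.015, 0], 0], [0, [0.0079, 0.0139, 0], 0], [0, [0, 0, 0], 0]]'

```text
clock: 10.72
tcp_pos: [448.6, 101.2, 226.0]
ee_rot: [[0.114, 0.993, 0.002], [0.993, -0.114, 0.001], [0.001, 0.002, -1.0]]
ft_force: [-0.0, 1.5, 15.1]
finger_gap: -0.2
gripper_force: 8.7
```

```bash
python3 - <<'E'
from h import *
a=cap('side')['color'][100:300,230:430];b=cap('top')['color'][180:320,200:340]
cv2.imwrite('pics/s4.png',np.hstack([cv2.resize(a,(400,400),interpolation=2),cv2.resize(b,(400,400),interpolation=2)]))
E
```

```text
(no output)
```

View pics/s4.png

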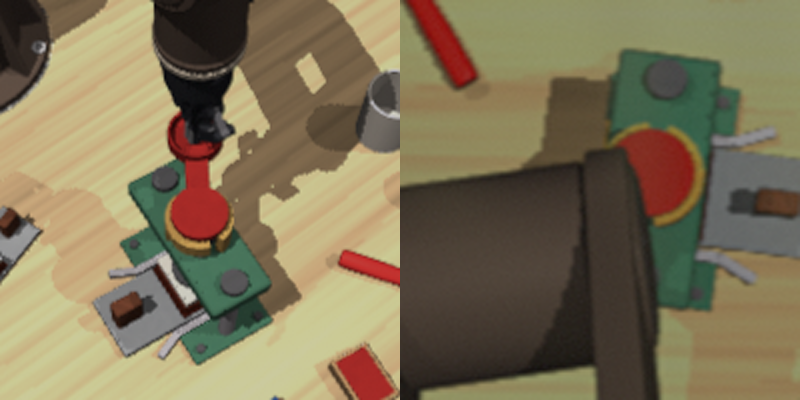

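The lever is turning: in the side crop the cup has swung to (195,133). Continuing the arc.

>>> servo_tool --increments '[[0, [0.01, 0.0125, 0], 0], [0, [0.0119, 0.0107, 0], 0], [0, [0.0134, 0.0087, 0], 0], [0, [0.0146, 0.0064, 0], 0], [0, [0.0155, 0.0041, 0], 0], [0, [0.0159, 0.0015, 0], 0], [0, [0, 0, 0], 0]]'

```text
clock: 11.7
tcp_pos: [530.9, 144.7, 226.3]
ee_rot: [[0.115, 0.993, 0.003], [0.993, -0.115, 0.001], [0.001, 0.003, -1.0]]
ft_force: [-0.1, 3.6, 15.0]
finger_gap: 0.0
gripper_force: 7.6
```

>>> servo_tool --increments '[[0, [0.014, -0.001, 0], 0], [0, [0.006, -0.001, 0], 0], [0, [0, 0, 0], 0]]'

```text
clock: 12.08
tcp_pos: [549.8, 142.6, 226.1]
ee_rot: [[0.115, 0.993, 0.002], [0.993, -0.115, 0.001], [0.001, 0.001, -1.0]]
ft_force: [-1.8, 2.9, 14.9]
finger_gap: -0.2
gripper_force: 8.5
```

>>> servo_tool --increments '[[0, [0.005, -0.001, 0], 0], [0, [0, 0, 0], 0]]'

```text
clock: 12.32
tcp_pos: [553.0, 141.7, 225.7]
ee_rot: [[0.115, 0.993, -0.002], [0.993, -0.115, 0.001], [0.001, -0.002, -1.0]]
ft_force: [-8.2, 4.7, 15.8]
finger_gap: 0.1
gripper_force: 9.2
```

>>> servo_tool --increments '[[0, [0.005, -0.001, 0], 0], [0, [0, 0, 0], 0]]'

```text
clock: 12.58
tcp_pos: [557.9, 140.8, 225.7]
ee_rot: [[0.115, 0.993, -0.002], [0.993, -0.115, 0.001], [0.001, -0.002, -1.0]]
ft_force: [-8.7, 5.1, 15.1]
finger_gap: 0.1
gripper_force: 9.1
```

```bash
python3 - <<'E'
from h import *
d=cap('side'); print([proj(d,(530.5+100*np.cos(3.026-f),44+100*np.sin(3.026-f),230)).round(1)-[300,90] for f in(1.3,1.45,1.6)])
cv2.imwrite('pics/s5.png',cv2.resize(d['color'][90:240,300:450],(600,600),interpolation=2))
E
```

```text
[array([59.1, 85.5]), array([63.6, 89.7]), array([67.4, 94.4])]
```

View pics/s5.png

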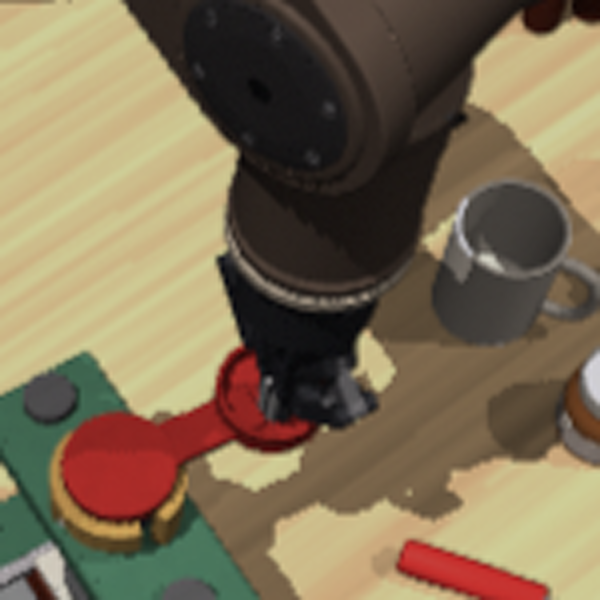

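The cup is at crop (268,398), at the end-stop angle of about 1.65. I'll let it rise by lifting straight up slowly.

>>> servo_tool --increments '[[0, [-0.002, 0, 0.002], 0], [0, [0, 0, 0.003], 0], [0, [0, 0, 0.003], 0], [0, [0, 0, 0.003], 0], [0, [0, 0, 0], 0]]'

```text
clock: 13.25
tcp_pos: [557.1, 140.4, 236.5]
ee_rot: [[0.115, 0.993, 0.001], [0.993, -0.115, 0.0], [0.0, 0.0, -1.0]]
ft_force: [0.6, 3.9, 3.9]
finger_gap: 0.1
gripper_force: 2.9
```

>>> servo_tool --increments '[[0, [-0.004, 0, 0.006], 0], [0, [0, 0, 0.02], 0], [0, [0, 0, 0.03], 0], [0, [0, 0, 0.04], 0], [0, [-0.03, -0.0, 0.05], 0], [0, [-0.05, 0, 0.03], 0], [0, [-0.05, 0, 0], 0], [0, [-0.05, 0, 0], 0], [0, [0, 0, 0], 0]]'

```text
clock: 14.38
tcp_pos: [369.6, 139.6, 412.7]
ee_rot: [[0.114, 0.993, -0.0], [0.993, -0.114, -0.0], [-0.0, -0.0, -1.0]]
ft_force: [0.4, 0.4, -1.0]
finger_gap: -0.2
gripper_force: 0.0
```

```bash
python3 - <<'E'
from h import *
print(sensors.get_obs()['ft_force'])
d=cap('side'); t=cap('top'); 
for z,f in((227,1.65),(240,1.57),(240,1.65),(256,0)): print(z,f,(proj(d,(530.5+100*np.cos(3.026-f),44+100*np.sin(3.026-f),z))-[290,140])*400/130)
a=d['color'][140:270,290:420]; b=t['color'][170:310,210:350]
cv2.imwrite('pics/s6.png',np.hstack([cv2.resize(a,(400,400),interpolation=2),cv2.resize(b,(400,400),interpolation=2)]))
E
```

```text
[ 0.39047599  0.35751726 -1.03751706]
227 1.65 [241.0864897  143.64256316]
240 1.57 [237.40689103 126.97907168]
240 1.65 [242.94053379 135.22925498]
256 0 [54.29730477 76.09362279]
```

View pics/s6.png

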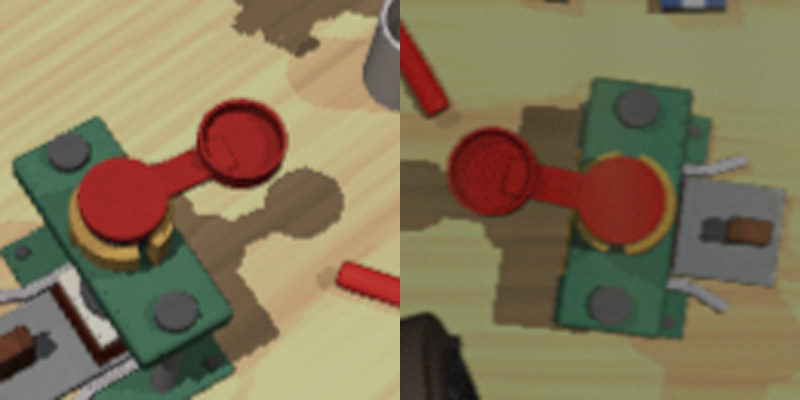

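```bash
python3 - <<'E'
from h import *
d=cap('side'); t=cap('top')
for z in (227,239,247,255): print(z,ray(d,368.3,186.5,z).round(1),ray(t,242.2,229.9,z).round(1))
E
```

```text
227 [549.4 142.3 227. ] [549.9 141.8 227. ]
239 [553.7 137.1 239. ] [548.7 140.1 239. ]
247 [556.5 133.6 247. ] [547.9 139.  247. ]
255 [559.4 130.1 255. ] [547.1 137.9 255. ]
```

The two-view offset of the cup at z = 239 mm (5, −3 mm) matches the one measured at the start with the rim known at 255 mm. So the lever is about 16 mm down, in its notch at about 1.65 rad.

```bash
python3 -c "
from h import *
print(job.finish_job())"
```

```text
the job is handed in; nothing more can be done
None
```

The mould carriage is home against the stop and the lever, by the camera images, is turned to about 1.65 rad and clicked into its notch about 16 mm down. The arm was clear of everything and no bystander was touched that I know of. The job is handed in, but no verdict came back.

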